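# Lay out the soldering place for a ring repair

### The job

Set out the bench for soldering: put the charcoal block on top of the wooden soldering board, in its middle with the long sides of both running the same way, stand the flux jar behind the middle of the board's back edge, and stand the solder tin to the left and the white dish to the right of the jar, the three in a row along that edge with about 3 cm clear between neighbours and 3 cm clear of the board. Press the pliers fully home in the pocket cut for them in the foam tool rest. Everything stays upright and the hammer and the loupe stay where they lie.

Things in the scene. Friction and masses are not known exactly. Their poses are not given: they have to be found in the camera images.
- board: Flat wooden soldering board, fixed to the bench, 150 mm (its x) by 200 mm (its y), 12 mm thick. Origin: centre of its underside. x points away from the robot within 0.15 rad: the back edge lies 75 mm along +x. y points to the robot's left along that edge. Left, right and behind in the goal are the board's own: +y, -y and +x. A lamp tube hangs at x 0.73 m, 0.34 m up.
- foam: Dark grey foam tool rest with a pale lower layer, fixed to the bench, 165 mm (its x) by 158 mm (its y, 80 to +y and 78 to -y of its origin), 20 mm thick. Origin: on its underside. A pocket shaped like the pliers is cut in its right part, 8 mm deep, with round finger notches beside the handles; a needle tool and tweezers, fixed, lie in two slots near its left edge, up to 4 mm proud.
- pocket (a point): Floor of the pliers' pocket, 12 mm above the bench, 20 mm to -y of the foam's origin: the pliers' origin comes to lie here. x: the way the jaws must point (away from the robot within 0.15 rad). The pocket follows the pliers with 2.5 mm to spare a side and a 3 mm sloped edge; they fit one way only. Finger notches, as deep, reach 44 mm behind to 8 mm ahead of this point and 52 mm to each side.
- pliers: Small pliers with pale handles, flat, rigid, 130 mm long, 12 mm thick, 0.11 kg. Origin: middle of the length, on the underside; x points along the jaws to their tip (65 mm), z up. The handles are widest, 44 mm over both, 16 to 22 mm behind the origin, and can be gripped across there (along y); the jaws taper to 4 mm. Centre of mass 8 mm behind the origin.
- charcoal: Black charcoal soldering block bound with two loops of thin wire, with a small round hollow in its top: 45 mm (its x) by 70 mm (its y) by 25 mm high, 0.06 kg. Origin: centre of its underside, z up.
- flux_jar: Small white jar with a blue screw lid, upright, 44 mm across, 42 mm high (the white body, 42 mm across, reaches to 30 mm; grip there), about 0.07 kg. Origin: centre of its underside, z up.
- solder_tin: Low round grey metal tin with a flat lid, 58 mm across, 24 mm high, 0.05 kg. Origin: centre of its underside, z up.
- dish: Small white porcelain dish, open, with walls that flare outward: 37 mm across at the foot, 56 mm across at the rim, 24 mm high, 0.05 kg; it can be gripped across its rim. Origin: centre of its underside, z up. (Other bowls and cups stand fixed at the very back of the bench, under the wall shelf: not these.)
- hammer: Chasing hammer with a wooden handle, 191 mm long, loose, lying on the right-hand leaf: to be left alone. Origin: middle of its length, on the underside.
- loupe: Small white loupe case with its black ring-shaped eyepiece beside it, one piece, 25 by 60 mm, 12 mm high, loose, lying at the left: to be left alone. Origin: its middle, on the underside.
Things that resemble listed ones, but are neither listed nor needed, are in the scene too. What is shaped like the flux_jar but orange or turquoise is not meant.

How it is judged:
By the outcome, as a careful person would: the job done as asked, in the order asked, and still so for the second after the job is handed in, with the robot touching nothing.
It also fails if it takes over 136 s, if anything falls off the work surface, if the arm or the gripper's body presses on something with over 40 N, if the wrist force passes 120 N, or if a joint passes its speed limit or range.

### The arm

A 7-joint arm with a two-finger parallel gripper is mounted at the origin on a cart in front of the work surface, level with it; the furniture and walls round the work are solid. World frame = base frame: x ahead of the robot, y to its left, z up, the work surface at z = 0. Lengths are in m, angles in rad, forces in N, time in s.
With the tool pointing down it reaches from about 0.425 to 0.925 m from the base axis. Payload 6.8 kg.
Tool frame: the origin (TCP) lies on the centre line of the jaws, within the pads' length; the fingertips stand 8 mm ahead of it and the grasp point (between the pads) lies 11 mm behind it; z points along the fingers, y is the line along which they close (so a half turn about z gives the same grasp; the last joint's range is limited). The gripper opens to 85 mm and grips with 20 to 120 N. Pads are 22 mm wide; open, the fingers measure 114 mm over their backs; the gripper's body (76 mm by 85 mm) begins 54 mm behind the grasp point. The pads swing forward as they close: fully open they stand 13 mm farther back than shut.
Start: joints at [1.073, 0.477, 0.022, 1.555, -0.011, 1.109, -0.083], TCP at [0.257, -0.624, 0.239] pointing down, gripper open.
Joint ranges: [-2.96, 2.96], [-0.34, 2.1], [-1.41, 1.46], [0.24, 2.44], [-1.37, 4.51], [0.17, 1.92], [-2.96, 2.96]. Speed limits (rad/s): [2.39, 2.39, 3.14, 3.14, 3.14, 3.14, 3.14].

### API

Orientations are given as a unit quaternion [x, y, z, w].
In Python, from station import state, get_image, close_job gives the robot as it stands. The module is installed in compiled form; this text tells all that it offers.
- The arm moves only by the shell command python3 -m creep 'ROWS' [FORCE]. ROWS is text: rows parted by semicolons, each of 7 numbers parted by spaces: the shift along the tool's x, y, z in m, then the turn, a rotation vector about the tool's x, y, z in rad, then the gripper's target within -1 to 1 (fully open at 1, half-way at 0, shut at -1). In form: tx ty tz rx ry rz claw; .... A call has 1 to 12 rows; each row shifts and turns the commanded pose from where the row before left it, along the tool's axes as they then stand; what a row does not reach is not made up. A row lasts 1/10 s, in which the tool goes at most 50 mm and 8.59 degrees, less where a joint would pass 70% of its speed; a pose out of reach is approached as far as the arm can. A call is refused whole if a number of a shift passes 0.05 or a number of a turn 0.15, either way. A call with a gripper value outside its range is refused whole. The fingers move at their own pace and stop on an object; FORCE is the grip in N (left out, the last holds). Time passes only in rows, so rows that do not move let the fingers close. It gives the time, the measured TCP pose, the force and the opening at its end, in the units of the state.
- state(): the state, without advancing time (a new reading comes with each control period).
- get_image(name): name is "scene" or "top" or "wrist"; returns a dict with "img" (420x560x3 uint8, red, green, blue), "vfov" (degrees; the focal length in pixels is half the picture's height over the tangent of half this angle, whatever the lens; pixels are square), "cx", "cy" (the principal point, pixels), "k1" (the pictures are not rectified: a ray, as slopes to the right and down, at radius r is drawn at 1 + k1 r^2 times it, then the intrinsics apply), "origin" and "orientation" of the camera in the world; the wrist camera has in their place "T_tool_cam" (4x4, takes a point from camera to tool coordinates, whose origin is the TCP and whose axes are the flange's). Camera axes: x right, y down, z forward; pixel columns grow to the right and rows downward; lengths in m; the calibration is good to about 2 mm. A picture is of the moment at which its call begins: read the wrist's pose just before it. There is no depth.
- close_job(): hands the job in, once; it reports no verdict.
The state is a dict: "time": time; "q": joint angles; "dq": joint speeds; "joint_efforts": joint torques, N m; "tool_pos": TCP position; "eef_rot": TCP orientation; "force": force on the tool from outside, world axes, zero at the start; "moment": the same for the moment, N m; "grip_width": opening from 0.0 (shut) to 1.0 (fully open).
Only numpy, scipy, OpenCV 4.12 (cv2) and the standard library are available. Lean on these libraries where they do the work, as an engineer would, in place of code of your own. Each camera call takes 0.05 s, during which the arm holds its last target. There are 200 camera calls.

## Working session

There is one attempt and no reset: what is moved stays moved. The work goes in short steps, Python scripts to look and compute and a shell command to move; the robot and the scene stay as the last step left them, time stands still between calls to the robot, and variables do not carry over. Pictures are saved under pics/ and viewed, on a budget of 14 in all, crops included, one or two more only if the job needs it, and the job is handed in when it is done.

```bash
mkdir -p pics
cat > h.py <<'E'
import numpy as np, cv2, json
from station import state, get_image
from scipy.spatial.transform import Rotation as R
def grab(name, fn):
    s=state(); d=get_image(name); im=d.pop('img'); cv2.imwrite('pics/'+fn+'.png', im[:,:,::-1])
    if name=='wrist':
        T=np.eye(4);T[:3,:3]=R.from_quat(s['eef_rot']).as_matrix();T[:3,3]=s['tool_pos']
        T=T@np.array(d['T_tool_cam'])
    else:
        T=np.eye(4);q=np.array(d['orientation']);T[:3,:3]=R.from_quat(q).as_matrix() if q.size==4 else q;T[:3,3]=d['origin']
    c=dict(f=210/np.tan(np.radians(d['vfov'])/2),cx=d['cx'],cy=d['cy'],k1=d['k1'],T=T.tolist())
    json.dump(c,open('pics/'+fn+'.json','w')); return im,c
def load(fn): return json.load(open('pics/'+fn+'.json'))
def p2w(c,u,v,z):
    a=np.array([(u-c['cx'])/c['f'],(v-c['cy'])/c['f']]); b=a.copy()
    for _ in range(30): b=a/(1+c['k1']*(b@b))
    T=np.array(c['T']); d=T[:3,:3]@np.r_[b,1]; o=T[:3,3]
    return o+d*(z-o[2])/d[2]
def w2p(c,P):
    T=np.array(c['T']); p=T[:3,:3].T@(np.array(P)-T[:3,3]); b=p[:2]/p[2]; b=b*(1+c['k1']*(b@b))
    return b*c['f']+[c['cx'],c['cy']]
E
python3 - <<'E'
from h import *
for n in ('scene','top','wrist'):
    im,c=grab(n,n+'0'); print(n,{k:c[k] for k in('f','cx','cy','k1')},np.round(c['T'],3).tolist())
a=cv2.imread('pics/top0.png'); cv2.imwrite('pics/top0b.png',cv2.resize(a,(800,600),interpolation=cv2.INTER_CUBIC))
s=state(); print(s)
E
```

```text
scene {'f': np.float64(424.50434486366447), 'cx': 277.11689213978224, 'cy': 204.55568621492324, 'k1': 0.025372889707463632} [[-0.901, -0.22, 0.375, 0.165], [-0.435, 0.451, -0.78, 0.868], [0.003, -0.865, -0.501, 0.607], [0.0, 0.0, 0.0, 1.0]]
top {'f': np.float64(424.5666577578327), 'cx': 285.63543016364, 'cy': 204.3837947816599, 'k1': -0.0503503467248903} [[0.182, -0.861, 0.475, -0.013], [-0.983, -0.159, 0.089, -0.138], [-0.001, -0.483, -0.876, 1.128], [0.0, 0.0, 0.0, 1.0]]
wrist {'f': np.float64(315.1564419187748), 'cx': 278.3653729130882, 'cy': 210.80118138317317, 'k1': -0.0650639981686006} [[0.381, -0.885, -0.268, 0.323], [-0.924, -0.366, -0.109, -0.595], [-0.002, 0.289, -0.957, 0.373], [0.0, 0.0, 0.0, 1.0]]
{'time': 0.15, 'q': array([ 1.07291923,  0.47760737,  0.02234688,  1.55619166, -0.01149503,
        1.10926489, -0.08311447]), 'dq': array([ 8.67335799e-04, -1.89120581e-03, -3.47363604e-05, -3.05182385e-03,
       -6.36526689e-04, -2.53984244e-04, -1.22009006e-03]), 'joint_efforts': array([ 2.68216580e-03, -5.96922219e+01,  1.61005318e+00, -2.81492829e+01,
        1.26711369e-02,  6.45618275e-03,  2.32906916e-05]), 'tool_pos': array([ 0.25632403, -0.62398362,  0.23856476]), 'eef_rot': array([ 9.81068488e-01,  1.93659934e-01, -1.77457965e-04, -6.47673126e-04]), 'force': array([0.31011818, 0.66166976, 0.40047911]), 'moment': array([-0.01678416, -0.04576838,  0.01343712]), 'grip_width': 1.0015931088774472}
```

View pics/top0b.png

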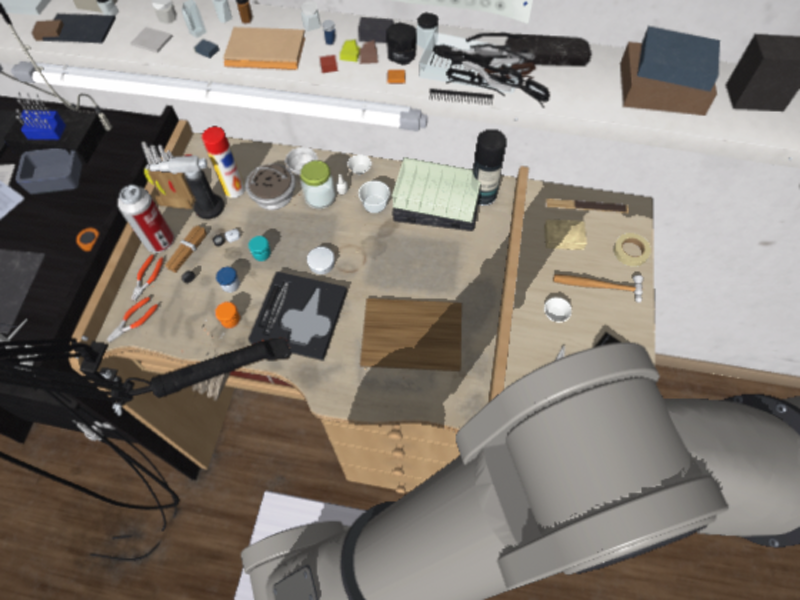

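View pics/scene0.png

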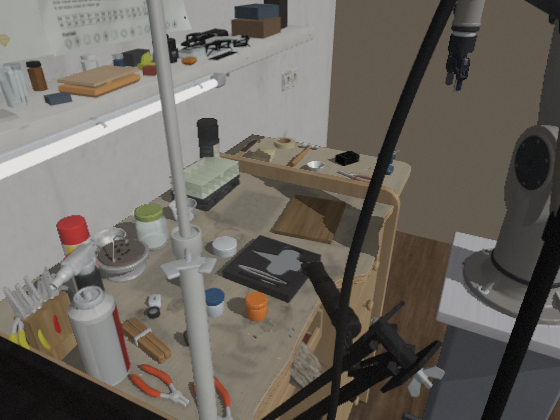

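The top view shows the board (410,333), foam (298,315), blue-lid jar (227,279) and tin (320,260). The dish (558,308), hammer and a black block (608,338) are on the right leaf, partly behind the arm. The scene view confirms the layout, with a wooden rail in front of the leaf and a black lamp arm near the foam.

Run:
```python
from h import *
c=load('top0'); k=.7
for n,u,v,z in [('b TL',368,297,.012),('b TR',461,301,.012),('b BR',461,370,.012),('b BL',361,364,.012),('jar top',227,273,.042),('tin top',320,256,.024),('dish rim',558,304,.024),('charc',608,338,.025),('f TL',280,273,.02),('f TR',349,283,.02),('f BR',324,357,.02),('f BL',251,340,.02),('rail top',524,168,0),('rail bot',496,392,0),('hammer',600,283,.01),('armtip',285,345,.1),('leafcorner',653,195,0)]:
    print(n,np.round(p2w(c,u*k,v*k,z)[:2],3))
# lamp arm tip triangulate: top (283,347)*.7, scene (310,268)
cs=load('scene0')
for z in np.arange(0,.4,.05):
    p=p2w(c,283*k,347*k,z); print(round(z,2),np.round(p,3),np.round(w2p(cs,p)))
```

```text
b TL [0.565 0.056]
b TR [ 0.591 -0.137]
b BR [ 0.439 -0.159]
b BL [0.416 0.037]
jar top [0.552 0.353]
tin top [0.639 0.177]
dish rim [ 0.614 -0.335]
charc [ 0.555 -0.439]
f TL [0.584 0.251]
f TR [0.587 0.101]
f BR [0.414 0.111]
f BL [0.423 0.264]
rail top [ 0.985 -0.236]
rail bot [ 0.411 -0.233]
hammer [ 0.689 -0.423]
armtip [0.393 0.17 ]
leafcorner [ 0.96  -0.543]
0.0 [ 0.428  0.203 -0.   ] [301. 282.]
0.05 [0.408 0.188 0.05 ] [313. 262.]
0.1 [0.389 0.173 0.1  ] [325. 241.]
0.15 [0.369 0.158 0.15 ] [338. 219.]
0.2 [0.349 0.142 0.2  ] [352. 197.]
0.25 [0.33  0.127 0.25 ] [367. 173.]
0.3 [0.31  0.112 0.3  ] [382. 147.]
0.35 [0.291 0.097 0.35 ] [398. 121.]
```

View pics/wrist0.png

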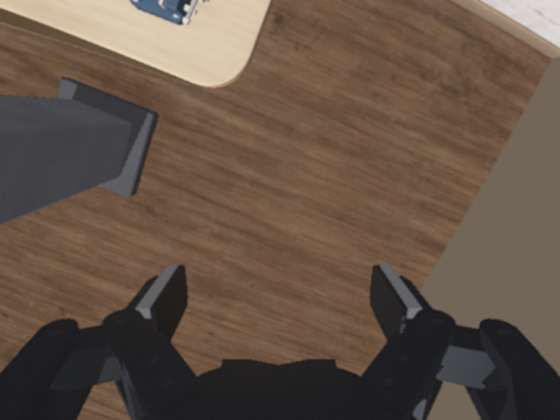

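The wrist view shows only the floor and the front corner of the leaf. I'll move above the leaf with the tool yaw at zero.

```bash
python3 -m creep '0 0 -0.02 0 0 0.13 1; 0 0 -0.02 0 0 0.13 1; 0 0 0 0 0 0.13 1; 0.04 -0.034 0 0 0 0 1; 0.04 -0.034 0 0 0 0 1; 0.04 -0.034 0 0 0 0 1; 0.04 -0.034 0 0 0 0 1; 0.04 -0.034 0 0 0 0 1; 0.04 -0.034 0 0 0 0 1; 0 0 0 0 0 0 1; 0 0 0 0 0 0 1'
python3 - <<'E'
from h import *
s=state();print(np.round(s['q'],3),s['force'])
grab('wrist','w1'); grab('top','t1')
a=cv2.imread('pics/w1.png'); cv2.imwrite('pics/w1b.png',cv2.resize(a,(800,600),interpolation=cv2.INTER_CUBIC))
E
```

```text
time: 1.25
tool_pos: [0.4863, -0.4286, 0.2788]
eef_rot: [1.0, 0.002, -0.0, -0.0]
force: [-1.2, -0.0, 0.7]
grip_width: 0.999
[ 0.615  0.402  0.015  1.579 -0.007  1.162 -0.936] [-1.24421251 -0.04364306  0.73971488]
```

View pics/w1b.png

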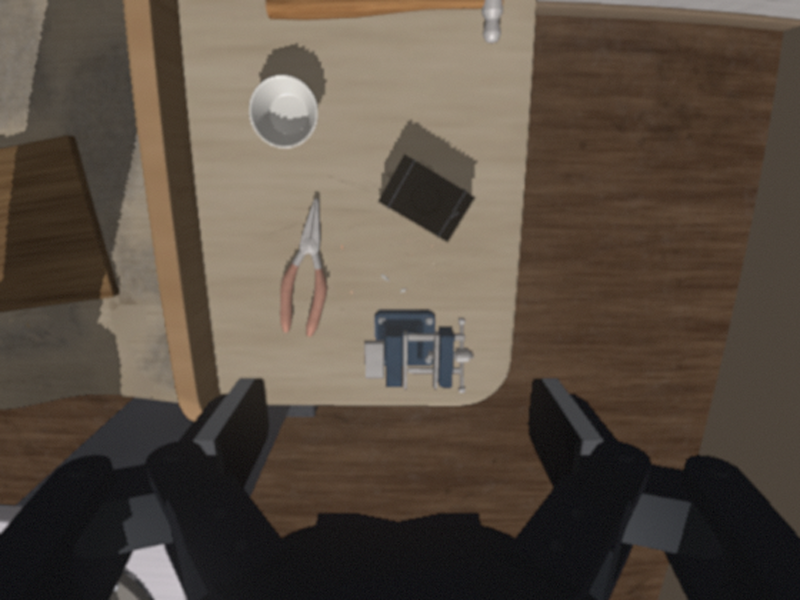

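The wrist view shows the dish (284,111), the pliers with tip (317,195) and handles (285–325,330), the charcoal (427,198), the fixed vise (415,350) and the rail (160,200).

Run:
```python
from h import *
c=load('w1'); k=.7
P={}
for n,u,v,z in [('c1',405,157,.025),('c2',472,197,.025),('c3',448,241,.025),('c4',380,199,.025),('dishL',249,111,.024),('dishR',318,111,.024),('dishT',284,75,.024),('dishB',284,148,.024),('tip',317,193,.01),('hL',285,331,.01),('hR',311,334,.01),('wideL',281,300,.01),('wideR',327,290,.01),('pivot',310,245,.01),('hamhead',492,20,.015),('railtopL',147,150,.04),('railR',175,150,.04),('bTRcorner',74,137,.012),('bBR',117,292,.012)]:
    P[n]=p2w(c,u*k,v*k,z); print(n,np.round(P[n][:2],4))
C=[P['c%d'%i][:2] for i in (1,2,3,4)]
print('charc centre',np.mean(C,0),'sides',[round(np.linalg.norm(C[i]-C[(i+1)%4]),4) for i in range(4)], 'long dir yaw of y', [np.degrees(np.arctan2(*(C[i]-C[j])[::-1])) for i,j in((0,1),(3,2))])
t=load('t1'); im=cv2.imread('pics/t1.png'); print(np.round(p2w(t,461*k,301*k,.012),4))
```

```text
c1 [ 0.5652 -0.4326]
c2 [ 0.5331 -0.4896]
c3 [ 0.4955 -0.4705]
c4 [ 0.5309 -0.4117]
dishL [ 0.6018 -0.3051]
dishR [ 0.6012 -0.3617]
dishT [ 0.6288 -0.3353]
dishB [ 0.5724 -0.3323]
tip [ 0.5349 -0.3558]
hL [ 0.4057 -0.3191]
hR [ 0.4028 -0.3441]
wideL [ 0.4367 -0.3175]
wideR [ 0.4466 -0.3613]
pivot [ 0.4888 -0.3475]
hamhead [ 0.6723 -0.5012]
railtopL [ 0.5718 -0.2239]
railR [ 0.5714 -0.2473]
bTRcorner [ 0.5855 -0.1429]
bBR [ 0.4445 -0.16  ]
charc centre [ 0.53117796 -0.45109705] sides [np.float64(0.0654), np.float64(0.0422), np.float64(0.0687), np.float64(0.0401)] long dir yaw of y [np.float64(60.60285033802048), np.float64(58.90608534822256)]
[ 0.5914 -0.1372  0.012 ]
```

```bash
cat >> h.py <<'E'
def yaw(s):
    x=R.from_quat(s['eef_rot']).as_matrix()[:,0]; return np.degrees(np.arctan2(x[1],x[0]))
def need(x,y,z,psi):
    "turn (rotvec, tool axes) then shift in the turned tool axes"
    s=state(); A=R.from_quat(s['eef_rot']); B=R.from_euler('z',psi,degrees=True)*R.from_quat([1,0,0,0])
    print('yaw',round(yaw(s),2),'rot',np.round((A.inv()*B).as_rotvec(),3),'shift',np.round(B.inv().apply(np.array([x,y,z])-s['tool_pos']),4),'t',s['time'],'F',np.round(s['force'],1),'w',round(s['grip_width'],3))
E
python3 -c "
from h import *
need(.531,-.451,.1,-30.2)"
```

```text
yaw -0.12 rot [0.001 0.001 0.525] shift [ 0.0507 -0.0067  0.1791] t 1.35 F [-0.5  0.1  0.6] w 1.005
```

```bash
python3 -m creep '0 0 0.02 0 0 0.131 1; 0 0 0.02 0 0 0.131 1; 0 0 0.02 0 0 0.131 1; 0 0 0.02 0 0 0.131 1; 0.017 -0.002 0.033 0 0 0 1; 0.017 -0.002 0.033 0 0 0 1; 0.017 -0.002 0.033 0 0 0 1; 0 0 0 0 0 0 1; 0 0 0 0 0 0 1; 0 0 0 0 0 0 1' && python3 -c "
from h import *
need(.531,-.451,.008,-30.2)
grab('wrist','w2')
a=cv2.imread('pics/w2.png'); cv2.imwrite('pics/w2b.png',cv2.resize(a,(800,600)))"
```

```text
time: 2.35
tool_pos: [0.5316, -0.4522, 0.1024]
eef_rot: [0.966, -0.26, 0.001, 0.001]
force: [-0.1, -0.1, 0.7]
grip_width: 1.001
yaw -30.15 rot [ 0.001 -0.002  0.001] shift [-0.0011 -0.0008  0.0944] t 2.35 F [-0.1 -0.1  0.7] w 1.001
```

View pics/w2b.png

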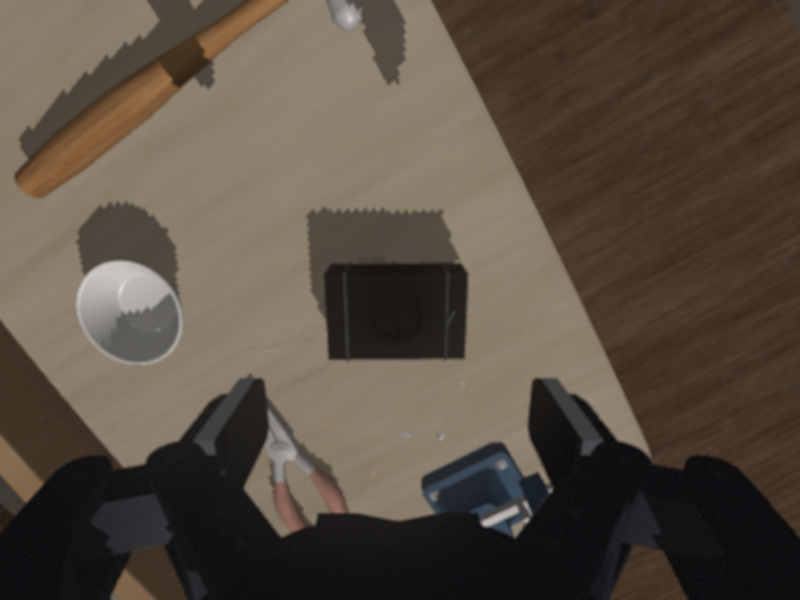

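The charcoal appears square to the jaws at (397,312). The pliers and vise are clear of the fingers.

```bash
python3 -c "
from h import *
c=load('w2')
C=np.array([p2w(c,u*.7,v*.7,.025)[:2] for u,v in((327,266),(467,266),(465,358),(329,358))]);print(C.mean(0),[np.linalg.norm(C[i]-C[i-1]) for i in range(4)],np.degrees(np.arctan2(*(C[0]-C[1])[::-1])),p2w(c,397*.7,312*.7,.025))
D=[p2w(c,u*.7,v*.7,.024)[:2] for u,v in((78,310),(182,320),(125,260),(133,364))];print('dish',np.mean(D[:2],0),np.mean(D[2:],0))
"
```

```text
[ 0.53284055 -0.45225027] [np.float64(0.04808881328164019), np.float64(0.06740605697918789), np.float64(0.048104540304834534), np.float64(0.06969757189316007)] 59.91436718065926 [ 0.53350285 -0.45262844  0.025     ]
dish [ 0.60027353 -0.33327829] [ 0.60086875 -0.33346295]
```

```bash
python3 -m creep '0 0 0.04 0 0 0 1; 0 0 0.03 0 0 0 1; 0 0 0.024 0 0 0 1; 0 0 0 0 0 0 1; 0 0 0 0 0 0 -1; 0 0 0 0 0 0 -1; 0 0 0 0 0 0 -1; 0 0 0 0 0 0 -1; 0 0 0 0 0 0 -1' 30; python3 -m creep '0 0 -0.02 0 0 0 -1; 0 0 -0.03 0 0 0 -1; 0 0 -0.04 0 0 0 -1; 0 0 -0.04 0 0 0 -1; 0 0 0 0 0 0 -1; 0 0 0 0 0 0 -1'; python3 -c "
from h import *
need(.503,-.051,.14,7.7)"
```

```text
time: 3.3
tool_pos: [0.5334, -0.4516, 0.0088]
eef_rot: [0.966, -0.259, 0.002, 0.001]
force: [-1.0, 0.4, 7.5]
grip_width: 0.809
time: 3.9
tool_pos: [0.5329, -0.4509, 0.1382]
eef_rot: [0.966, -0.259, 0.002, 0.001]
force: [0.5, -1.0, -1.5]
grip_width: 0.813
yaw -30.04 rot [ 0.001 -0.003 -0.659] shift [ 0.0239 -0.4003 -0.0018] t 3.9 F [ 0.5 -1.  -1.5] w 0.813
```

```bash
python3 -m creep '0 0 -0.02 0 0 -0.132 -1; 0 0 -0.02 0 0 -0.132 -1; 0 0 -0.02 0 0 -0.132 -1; 0 0 -0.02 0 0 -0.132 -1; 0 0 0 0 0 -0.132 -1; -0.002 -0.05 0 0 0 0 -1; -0.002 -0.05 0 0 0 0 -1;-0.002 -0.05 0 0 0 0 -1;-0.002 -0.05 0 0 0 0 -1;-0.002 -0.05 0 0 0 0 -1;-0.002 -0.05 0 0 0 0 -1; -0.002 -0.05 0 0 0 0 -1'; python3 -m creep '-0.005 -0.04 0 0 0 0 -1; 0 0 0 0 0 0 -1; 0 0 0 0 0 0 -1; 0 0 0 0 0 0 -1'; python3 -c "
from h import *
need(.503,-.051,.14,7.7)
grab('wrist','w3')
a=cv2.imread('pics/w3.png'); cv2.imwrite('pics/w3b.png',cv2.resize(a,(800,600)))"
```

```text
time: 5.1
tool_pos: [0.4694, -0.1038, 0.2151]
eef_rot: [0.998, 0.068, -0.001, -0.0]
force: [-0.1, 0.9, -0.4]
grip_width: 0.812
time: 5.5
tool_pos: [0.4604, -0.0681, 0.2157]
eef_rot: [0.998, 0.067, -0.001, 0.0]
force: [0.2, -1.5, -0.5]
grip_width: 0.813
yaw 7.69 rot [ 0.     0.001 -0.   ] shift [ 0.0445 -0.0112  0.0757] t 5.5 F [ 0.2 -1.5 -0.5] w 0.813
```

View pics/w3b.png

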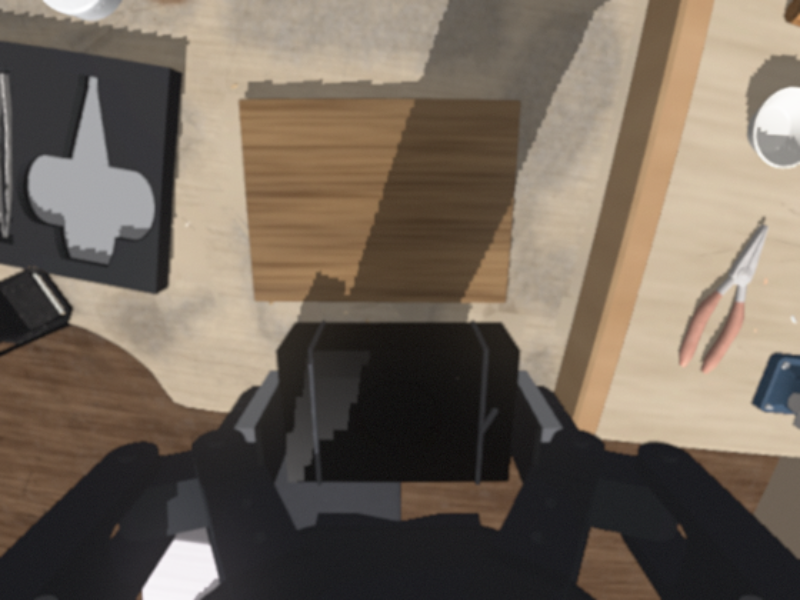

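The view shows the whole board, with corners (240,100), (520,100), (507,301) and (255,301). The foam pocket has its tip at (93,77) and tail at (90,262). The charcoal is held square.

```bash
cat >> h.py <<'E'
from scipy.optimize import least_squares
def fitrect(c,loc,pix,z,g):
    "fit x,y,yaw of body-frame corners loc to pixels"
    def w(p): return [w2p(c,np.r_[p[:2]+R.from_euler('z',p[2]).as_matrix()[:2,:2]@np.array(l[:2]),l[2] if len(l)>2 else z]) for l in loc]
    r=least_squares(lambda p:(np.array(w(p))-pix).ravel(),g); return r.x, np.round(np.array(w(r.x))-pix,1).tolist()
E
python3 - <<'E'
from h import *
c=load('w3')
B=[(.075,.1),(.075,-.1),(-.075,-.1),(-.075,.1)]
x,r=fitrect(c,B,np.array([(240,100),(520,100),(507,301),(255,301)])*.7,.012,[.5,-.05,.13]);print('board w3',np.round(x,4),r)
t=load('t1')
x,r=fitrect(t,B,np.array([(368,297),(461,301),(461,370),(361,364)])*.7,.012,[.5,-.05,.13]);print('board top',np.round(x,4),r)
# foam: right edge top corners; pocket tip (65,-20) tail
for n,u,v,z in[('fTR',181,70,.02),('fBR',157,292,.02),('ptip',93,77,.012),('ptail',90,262,.012),('nL',28,185,.012),('nR',154,200,.012),('dish',800,127,.024),('tin',80,0,.02),('railL',655,0,.04),('pl tip',764,222,.008),('plL',683,365,.008),('plR',705,371,.008)]: print(n,np.round(p2w(c,u*.7,v*.7,z)[:2],4))
E
```

```text
board w3 [ 0.5015 -0.0477  0.1332] [[-1.6, -0.8], [1.3, -0.8], [0.6, 1.4], [-0.3, 1.0]]
board top [ 0.503  -0.0509  0.1281] [[-0.8, 0.1], [1.0, 0.6], [0.4, -0.7], [-0.6, -0.1]]
fTR [0.5761 0.0989]
fBR [0.4146 0.116 ]
ptip [0.5663 0.1675]
ptail [0.4293 0.1748]
nL [0.484  0.2227]
nR [0.4841 0.1216]
dish [ 0.6037 -0.3407]
tin [0.6146 0.1718]
railL [ 0.6562 -0.2027]
pl tip [ 0.5331 -0.349 ]
plL [ 0.4054 -0.3203]
plR [ 0.4024 -0.3424]
```

```bash
python3 -c "
from h import *
need(.502,-.049,.022,7.5)"
```

```text
yaw 7.65 rot [0.    0.001 0.003] shift [ 0.0436 -0.0137  0.1938] t 5.55 F [-0.2  0.2 -0.2] w 0.81
```

```bash
python3 -m creep '0.022 -0.007 0.04 0 0 0.003 -1; 0.022 -0.007 0.04 0 0 0 -1; 0 0 0.04 0 0 0 -1; 0 0 0.035 0 0 0 -1; 0 0 0.02 0 0 0 -1; 0 0 0 0 0 0 -1; 0 0 0 0 0 0 -1'; python3 -c "
from h import *
need(.502,-.049,.021,7.5)"
```

```text
time: 6.25
tool_pos: [0.5026, -0.0481, 0.0413]
eef_rot: [0.998, 0.066, -0.0, 0.0]
force: [0.8, -0.4, -0.6]
grip_width: 0.806
yaw 7.51 rot [0.    0.001 0.   ] shift [-0.0007  0.0008  0.0203] t 6.25 F [ 0.8 -0.4 -0.6] w 0.806
```

```bash
python3 -m creep '0 0.001 0.01 0 0 0 -1; 0 0 0.007 0 0 0 -1; 0 0 0.002 0 0 0 -1; 0 0 0.001 0 0 0 -1; 0 0 0 0 0 0 -1; 0 0 0 0 0 0 0.8; 0 0 0 0 0 0 1; 0 0 0 0 0 0 1; 0 0 0 0 0 0 1;0 0 0 0 0 0 1'; python3 -m creep '0 0 -0.02 0 0 0 1; 0 0 -0.04 0 0 0 1; 0 0 -0.05 0 0 0 1; 0 0 -0.04 0 0 0 1;0 0 0 0 0 0 1;0 0 0 0 0 0 1;'; python3 -c "
from h import *
need(.49,.28,.22,0)"
```

```text
time: 7.25
tool_pos: [0.5026, -0.0481, 0.0214]
eef_rot: [0.998, 0.066, 0.0, 0.0]
force: [-0.1, 0.2, -0.1]
grip_width: 0.996
time: 7.85
tool_pos: [0.5031, -0.0482, 0.1723]
eef_rot: [0.998, 0.066, 0.001, 0.0]
force: [-0.2, 0.9, -1.1]
grip_width: 0.995
yaw 7.6 rot [ 0.    -0.002  0.133] shift [-0.0131 -0.3282 -0.0477] t 7.85 F [-0.2  0.9 -1.1] w 0.995
```

```bash
python3 -c "
from h import *
t=load('top0');s=load('scene0')
for u,v in((280,346),(152,386),(112,390)):
  for z in (.0,.03,.06,.1,.15,.2,.3,.4):
    p=p2w(t,u*.7,v*.7,z);print(u,np.round(p,3),np.round(w2p(s,p)))
"
```

```text
280 [0.429 0.209 0.   ] [299. 283.]
280 [0.417 0.2   0.03 ] [306. 272.]
280 [0.405 0.191 0.06 ] [314. 259.]
280 [0.389 0.179 0.1  ] [324. 243.]
280 [0.37  0.163 0.15 ] [337. 221.]
280 [0.35  0.148 0.2  ] [351. 198.]
280 [0.311 0.117 0.3  ] [381. 148.]
280 [0.272 0.086 0.4  ] [415.  93.]
152 [0.298 0.436 0.   ] [318. 390.]
152 [0.29 0.42 0.03] [327. 372.]
152 [0.282 0.405 0.06 ] [337. 354.]
152 [0.271 0.385 0.1  ] [349. 330.]
152 [0.257 0.359 0.15 ] [366. 298.]
152 [0.243 0.334 0.2  ] [382. 266.]
152 [0.216 0.283 0.3  ] [418. 198.]
152 [0.188 0.232 0.4  ] [456. 126.]
112 [0.275 0.512 0.   ] [314. 438.]
112 [0.268 0.494 0.03 ] [325. 417.]
112 [0.26  0.477 0.06 ] [335. 396.]
112 [0.25  0.454 0.1  ] [349. 368.]
112 [0.237 0.425 0.15 ] [367. 332.]
112 [0.224 0.397 0.2  ] [385. 295.]
112 [0.199 0.339 0.3  ] [423. 219.]
112 [0.173 0.281 0.4  ] [464. 139.]
```

```bash
python3 -m creep '0 0 -0.02 0 0 0.133 1; -0.002 -0.047 -0.006 0 0 0 1; -0.002 -0.047 -0.006 0 0 0 1; -0.002 -0.047 -0.006 0 0 0 1; -0.002 -0.047 -0.006 0 0 0 1; -0.002 -0.047 -0.006 0 0 0 1; -0.002 -0.047 0 0 0 0 1; -0.002 -0.047 0 0 0 0 1; 0 0 0 0 0 0 1; 0 0 0 0 0 0 1; 0 0 0 0 0 0 1'; python3 -c "
from h import *
need(.49,.28,.22,0)
grab('wrist','w4')
a=cv2.imread('pics/w4.png'); cv2.imwrite('pics/w4b.png',cv2.resize(a,(800,600)))"
```

```text
time: 8.95
tool_pos: [0.4884, 0.279, 0.2198]
eef_rot: [1.0, -0.001, -0.001, 0.001]
force: [0.1, 0.2, -0.3]
grip_width: 0.997
yaw -0.1 rot [ 0.002  0.002 -0.002] shift [ 0.0016 -0.001  -0.0002] t 8.95 F [ 0.1  0.2 -0.3] w 0.997
```

View pics/w4b.png

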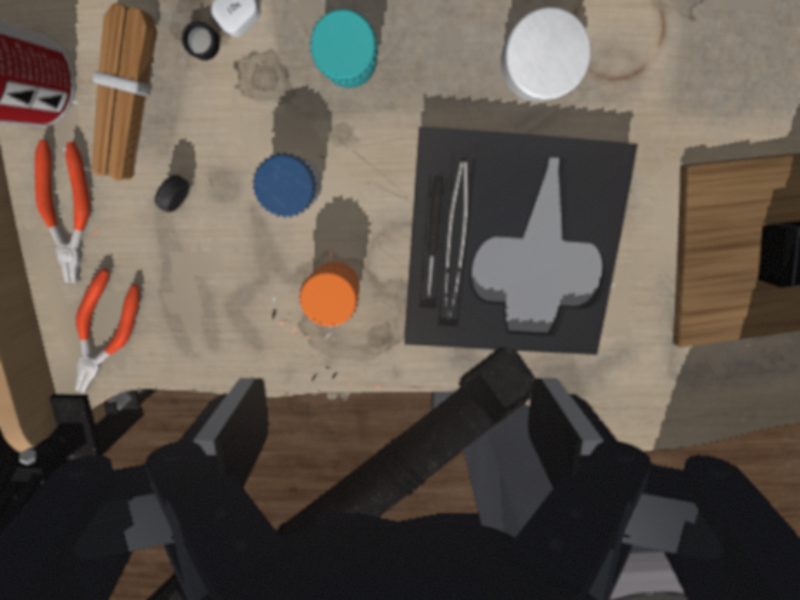

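The view shows the blue-lid jar (285,184), the orange and turquoise decoys, the tin (548,53), the loupe (220,30) and the foam with corners (421,127), (636,144), (598,354) and (405,343).

Run:
```python
from h import *
c=load('w4');k=.7
x,r=fitrect(c,[(.0825,.08),(.0825,-.078),(-.0825,-.078),(-.0825,.08)],np.array([(421,127),(636,144),(598,354),(405,343)])*k,.02,[.5,.19,-.07]);print('foam',np.round(x,4),r)
p=x[:2]+R.from_euler('z',x[2]).as_matrix()[:2,:2]@[0,-.02];print('pocket',p)
for n,u,v,z in[('jarL',254,184,.042),('jarR',315,184,.042),('jarT',284,154,.042),('jarB',284,215,.042),('tinL',505,53,.024),('tinR',590,53,.024),('tinT',549,8,.024),('tinB',545,97,.024),('ptip',554,157,.012),('ptail',530,330,.012),('nL',473,268,.012),('nR',602,268,.012),('orange',330,293,.042)]: print(n,np.round(p2w(c,u*k,v*k,z)[:2],4))
b=np.array([.502,-.049]);Rb=R.from_euler('z',.132).as_matrix()[:2,:2]
for n,l in(('jar',(.128,0)),('tin',(.133,.081)),('dish',(.132,-.080))):print(n,np.round(b+Rb@l,4))
```

```text
foam [ 0.4999  0.1896 -0.0594] [[-0.9, -0.7], [1.5, -0.6], [-0.4, 0.5], [-0.2, 1.3]]
pocket [0.49873193 0.16966832]
jarL [0.5487 0.3776]
jarR [0.5483 0.3359]
jarT [0.568  0.3558]
jarB [0.5277 0.3584]
tinL [0.6341 0.208 ]
tinR [0.6355 0.1499]
tinT [0.6626 0.18  ]
tinB [0.6066 0.1788]
ptip [0.567  0.1652]
ptail [0.4317 0.1721]
nL [0.4834 0.2214]
nR [0.4836 0.1189]
orange [0.4717 0.329 ]
jar [ 0.6289 -0.0322]
tin [0.6232 0.0488]
dish [ 0.6434 -0.1109]
```

```bash
python3 -m creep '0.03 -0.039 0.02 0 0 0.000 1; 0.03 -0.039 0.03 0 0 0 1; 0 0 0.04 0 0 0 1;0 0 0.04 0 0 0 1; 0 0 0 0 0 0 1; 0 0 0 0 0 0 1;0 0 0 0 0 0 1'; python3 -c "
from h import *
need(.548,.357,.010,0)"
```

```text
time: 9.7
tool_pos: [0.5445, 0.3516, 0.099]
eef_rot: [1.0, -0.001, 0.002, -0.001]
force: [-0.6, 1.3, 0.1]
grip_width: 0.996
yaw -0.08 rot [-0.002 -0.003 -0.001] shift [ 0.0035 -0.0054  0.089 ] t 9.7 F [-0.6  1.3  0.1] w 0.996
```

```bash
python3 -m creep '0.0035 -0.0054 0.02 0 0 0 1; 0 0 0.03 0 0 0 1; 0 0 0.025 0 0 0 1;0 0 0.014 0 0 0 1; 0 0 0 0 0 0 1; 0 0 0 0 0 0 -1; 0 0 0 0 0 0 -1; 0 0 0 0 0 0 -1; 0 0 0 0 0 0 -1; 0 0 0 0 0 0 -1; 0 0 0 0 0 0 -1' 30; python3 -m creep '0 0 -0.02 0 0 0 -1; 0 0 -0.04 0 0 0 -1;0 0 -0.04 0 0 0 -1;0 0 -0.03 0 0 0 -1;0 0 0 0 0 0 -1;0 0 0 0 0 0 -1'; python3 -c "
from h import *
need(.6,-.032,.12,7.5)"
```

```text
time: 10.8
tool_pos: [0.5473, 0.3574, 0.009]
eef_rot: [1.0, -0.0, 0.001, -0.001]
force: [-1.2, -0.7, 7.1]
grip_width: 0.478
time: 11.4
tool_pos: [0.5467, 0.3568, 0.1382]
eef_rot: [1.0, -0.0, 0.001, -0.0]
force: [-0.5, 0.4, -1.5]
grip_width: 0.48
yaw -0.02 rot [-0.001 -0.001 -0.131] shift [0.0021 0.3925 0.0182] t 11.4 F [-0.5  0.4 -1.5] w 0.48
```

```bash
python3 -m creep '0 0 0.01 0 0 -0.131 -1; 0 0.049 0.01 0 0 0 -1; 0 0.049 0.01 0 0 0 -1; 0 0.049 0.01 0 0 0 -1; 0 0.049 0.01 0 0 0 -1; 0 0.049 0.01 0 0 0 -1; 0 0.049 0 0 0 0 -1; 0 0.049 0 0 0 0 -1; 0 0.049 0 0 0 0 -1; 0 0 0 0 0 0 -1; 0 0 0 0 0 0 -1; 0 0 0 0 0 0 -1';  python3 -c "
from h import *
need(.629,-.032,.0105,7.5)"
```

```text
time: 12.6
tool_pos: [0.5967, -0.0302, 0.0764]
eef_rot: [0.998, 0.066, -0.001, -0.001]
force: [-0.2, 0.5, -0.8]
grip_width: 0.48
yaw 7.59 rot [-0.001  0.002  0.002] shift [0.0318 0.006  0.0659] t 12.6 F [-0.2  0.5 -0.8] w 0.48
```

```bash
python3 -m creep '0.016 0.003 0.01 0 0 0 -1; 0.016 0.003 0.01 0 0 0 -1; 0 0 0.02 0 0 0 -1; 0 0 0.018 0 0 0 -1; 0 0 0.007 0 0 0 -1; 0 0 0.001 0 0 0 -1; 0 0 0 0 0 0 -1; 0 0 0 0 0 0 -1'; python3 -c "
from h import *
need(.629,-.032,.010,7.5)"
```

```text
time: 13.4
tool_pos: [0.6306, -0.0332, 0.0123]
eef_rot: [0.998, 0.066, 0.001, 0.0]
force: [-0.2, -0.5, 0.0]
grip_width: 0.484
yaw 7.52 rot [ 0.    -0.001  0.   ] shift [-0.0014 -0.0014  0.0023] t 13.4 F [-0.2 -0.5  0. ] w 0.484
```

```bash
python3 -m creep '-0.001 -0.001 0.001 0 0 0 -1; 0 0 0.001 0 0 0 -1; 0 0 0 0 0 0 -1; 0 0 0 0 0 0 0.3; 0 0 0 0 0 0 0.3; 0 0 0 0 0 0 0.3; 0 0 0 0 0 0 0.3'; python3 -m creep '0 0 -0.01 0 0 0 0.3; 0 0 -0.03 0 0 0 0.3; 0 0 -0.04 0 0 0 0.3; -0.02 0 -0.03 0 0 0 1; -0.02 0 0 0 0 0 1; 0 0 0 0 0 0 1; 0 0 0 0 0 0 1'; python3 -c "
from h import *
need(.6347,.179,.1,0)"
```

```text
time: 14.1
tool_pos: [0.629, -0.0328, 0.0095]
eef_rot: [0.998, 0.065, 0.0, 0.0]
force: [-0.0, -0.1, -0.5]
grip_width: 0.651
time: 14.8
tool_pos: [0.5895, -0.0381, 0.1199]
eef_rot: [0.998, 0.065, 0.0, 0.0]
force: [-0.3, 0.7, -0.2]
grip_width: 0.999
yaw 7.48 rot [ 0.    -0.001  0.131] shift [ 0.0452 -0.2171  0.0199] t 14.8 F [-0.3  0.7 -0.2] w 0.999
```

Next, the tin.

```bash
python3 -m creep '0 -0.04 0 0 0 0 1; 0.002 -0.045 0 0 0 0.131 1; 0.01 -0.045 0.005 0 0 0 1; 0.01 -0.045 0.005 0 0 0 1; 0.01 -0.042 0.005 0 0 0 1; 0.01 0 0.005 0 0 0 1; 0 0 0 0 0 0 1; 0 0 0 0 0 0 1; 0 0 0 0 0 0 1'; python3 -c "
from h import *
need(.6347,.179,.009,0)
grab('wrist','w5')
a=cv2.imread('pics/w5.png'); cv2.imwrite('pics/w5b.png',cv2.resize(a,(800,600)))"
```

```text
time: 15.7
tool_pos: [0.6203, 0.1766, 0.0993]
eef_rot: [1.0, -0.001, -0.0, 0.001]
force: [0.4, -0.7, 0.7]
grip_width: 0.998
yaw -0.15 rot [ 0.001  0.001 -0.003] shift [ 0.0144 -0.0024  0.0903] t 15.7 F [ 0.4 -0.7  0.7] w 0.998
```

View pics/w5b.png

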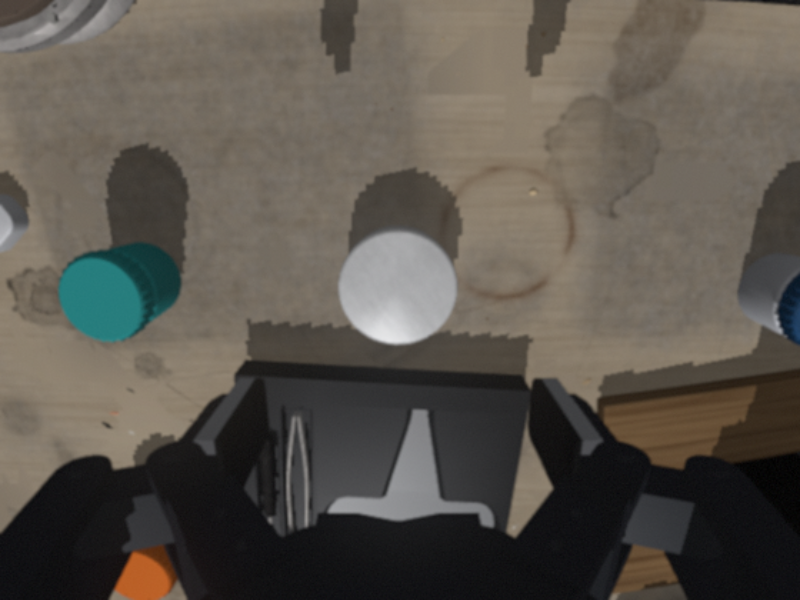

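The tin lid is centred at (398,287). The foam's back edge is at row 370, so the fingers clear it.

```bash
python3 -c "
from h import *
c=load('w5')
for u,v in((339,287),(457,287),(398,230),(398,344)):print(p2w(c,u*.7,v*.7,.024)[:2])
need(.6355,.178,.009,0)"
```

```text
[0.6359041 0.2062996]
[0.63582747 0.14933123]
[0.66331865 0.17779523]
[0.60627247 0.17784553]
yaw -0.14 rot [ 0.001  0.    -0.003] shift [ 0.0152 -0.0012  0.0905] t 15.75 F [0.3 0.1 0.3] w 0.997
```

```bash
python3 -m creep '0.015 -0.001 0.02 0 0 -0.002 1; 0 0 0.03 0 0 0 1; 0 0 0.025 0 0 0 1;0 0 0.014 0 0 0 1; 0 0 0 0 0 0 1; 0 0 0 0 0 0 -1; 0 0 0 0 0 0 -1; 0 0 0 0 0 0 -1; 0 0 0 0 0 0 -1; 0 0 0 0 0 0 -1' 25; python3 -m creep '0 0 -0.02 0 0 0 -1; 0 0 -0.04 0 0 0 -1;0 0 0 0 0 -0.132 -1;0 0 0 0 0 0 -1;0 0 0 0 0 0 -1'; python3 -c "
from h import *
need(.623,.049,.011,7.5)"
```

```text
time: 16.75
tool_pos: [0.6364, 0.1799, 0.0123]
eef_rot: [1.0, 0.001, 0.001, -0.0]
force: [-0.7, -1.4, 7.1]
grip_width: 0.667
time: 17.25
tool_pos: [0.6347, 0.1792, 0.0701]
eef_rot: [0.998, 0.065, -0.0, 0.0]
force: [-0.3, 0.7, -1.4]
grip_width: 0.668
yaw 7.48 rot [ 0.     0.001 -0.   ] shift [-0.0286  0.1276  0.0591] t 17.25 F [-0.3  0.7 -1.4] w 0.668
```

```bash
python3 -m creep '-0.006 0.032 0 0 0 0 -1; -0.007 0.032 0 0 0 0 -1; -0.007 0.032 0.01 0 0 0 -1; -0.007 0.032 0.01 0 0 0 -1; 0 0 0.015 0 0 0 -1; 0 0 0.01 0 0 0 -1; 0 0 0 0 0 0 -1; 0 0 0 0 0 0 -1;0 0 0 0 0 0 -1'; python3 -c "
from h import *
need(.6243,.0485,.012,7.5)"
```

```text
time: 18.15
tool_pos: [0.626, 0.0508, 0.026]
eef_rot: [0.998, 0.068, 0.0, -0.0]
force: [0.4, 0.2, 0.3]
grip_width: 0.666
yaw 7.75 rot [-0.001 -0.001  0.004] shift [-0.0019  0.002   0.014 ] t 18.15 F [0.4 0.2 0.3] w 0.666
```

```bash
python3 -m creep '-0.002 0.002 0.007 0 0 0.004 -1; 0 0 0.005 0 0 0 -1; 0 0 0.001 0 0 0 -1; 0 0 0 0 0 0 -1; 0 0 0 0 0 0 0.6; 0 0 0 0 0 0 0.6; 0 0 0 0 0 0 0.6; 0 0 0 0 0 0 0.6'; python3 -m creep '0 0 -0.01 0 0 0 0.6; 0 0 -0.03 0 0 0 0.6; 0 0 -0.04 0 0 0 0.6; -0.02 0 -0.03 0 0 0 1; -0.03 0 -0.01 0 0 0 1; 0 0 0 0 0 0 1; 0 0 0 0 0 0 1'; python3 -c "
from h import *
need(.601,-.333,.14,0)"
```

```text
time: 18.95
tool_pos: [0.6237, 0.0469, 0.0123]
eef_rot: [0.998, 0.065, -0.0, -0.0]
force: [0.3, -0.2, 0.7]
grip_width: 0.801
time: 19.65
tool_pos: [0.5744, 0.0402, 0.1334]
eef_rot: [0.998, 0.065, 0.001, 0.0]
force: [0.2, -0.0, -0.7]
grip_width: 1.003
yaw 7.43 rot [ 0.    -0.001  0.13 ] shift [ 0.0266  0.3732 -0.0066] t 19.65 F [ 0.2 -0.  -0.7] w 1.003
```

```bash
python3 -m creep '0 0 -0.01 0 0 0.13 1; 0.003 0.046 0 0 0 0 1; 0.003 0.046 0 0 0 0 1; 0.003 0.046 0 0 0 0 1; 0.003 0.046 0 0 0 0 1; 0.003 0.046 0 0 0 0 1; 0.003 0.046 0 0 0 0 1; 0.003 0.046 0 0 0 0 1; 0.003 0.046 0 0 0 0 1; 0 0 0 0 0 0 1; 0 0 0 0 0 0 1; 0 0 0 0 0 0 1'; python3 -c "
from h import *
need(.601,-.3335,.016,0)"
```

```text
time: 20.85
tool_pos: [0.5987, -0.326, 0.1418]
eef_rot: [1.0, 0.001, -0.0, -0.001]
force: [-0.0, 0.5, 1.0]
grip_width: 0.996
yaw 0.08 rot [-0.002  0.     0.001] shift [0.0023 0.0075 0.1258] t 20.85 F [-0.   0.5  1. ] w 0.996
```

```bash
python3 -m creep '0.0023 0.0075 0.03 0 0 0 1; 0 0 0.04 0 0 0 1; 0 0 0.04 0 0 0 1;0 0 0.02 0 0 0 1; 0 0 0 0 0 0 1; 0 0 0 0 0 0 -1; 0 0 0 0 0 0 -1; 0 0 0 0 0 0 -1; 0 0 0 0 0 0 -1; 0 0 0 0 0 0 -1' 20; python3 -m creep '0 0 -0.02 0 0 0 -1; 0 0 -0.04 0 0 0 -1;0 0 -0.04 0 0 0 -1;0 0 -0.03 0 0 0 -1;0 0 0 0 0 -0.132 -1;0 0 0 0 0 0 -1;0 0 0 0 0 0 -1'; python3 -c "
from h import *
need(.6,-.111,.12,7.5)"
```

```text
time: 21.85
tool_pos: [0.6022, -0.335, 0.015]
eef_rot: [1.0, 0.0, 0.002, 0.0]
force: [-0.9, 1.5, 6.5]
grip_width: 0.63
time: 22.55
tool_pos: [0.6, -0.3351, 0.1425]
eef_rot: [0.998, 0.064, -0.0, -0.0]
force: [-0.6, -0.5, -2.4]
grip_width: 0.627
yaw 7.36 rot [-0.     0.    -0.002] shift [ 0.0293 -0.2222  0.0225] t 22.55 F [-0.6 -0.5 -2.4] w 0.627
```

```bash
python3 -m creep '0 -0.044 0 0 0 0 -1; 0 -0.044 0 0 0 0 -1; 0 -0.044 0 0 0 0 -1; 0 -0.044 0 0 0 0 -1; 0 -0.044 0.01 0 0 0 -1; 0 0 0.01 0 0 0 -1; 0 0 0 0 0 0 -1;0 0 0 0 0 0 -1;0 0 0 0 0 0 -1'; python3 -c "
from h import *
need(.643,-.111,.015,7.5)
grab('wrist','w6')
a=cv2.imread('pics/w6.png'); cv2.imwrite('pics/w6b.png',cv2.resize(a,(800,600)))"
```

```text
time: 23.45
tool_pos: [0.5717, -0.1189, 0.1225]
eef_rot: [0.998, 0.064, 0.0, 0.0]
force: [0.0, -0.2, -0.7]
grip_width: 0.632
yaw 7.35 rot [ 0.001  0.    -0.003] shift [0.0717 0.0015 0.1075] t 23.45 F [ 0.  -0.2 -0.7] w 0.632
```

View pics/w6b.png

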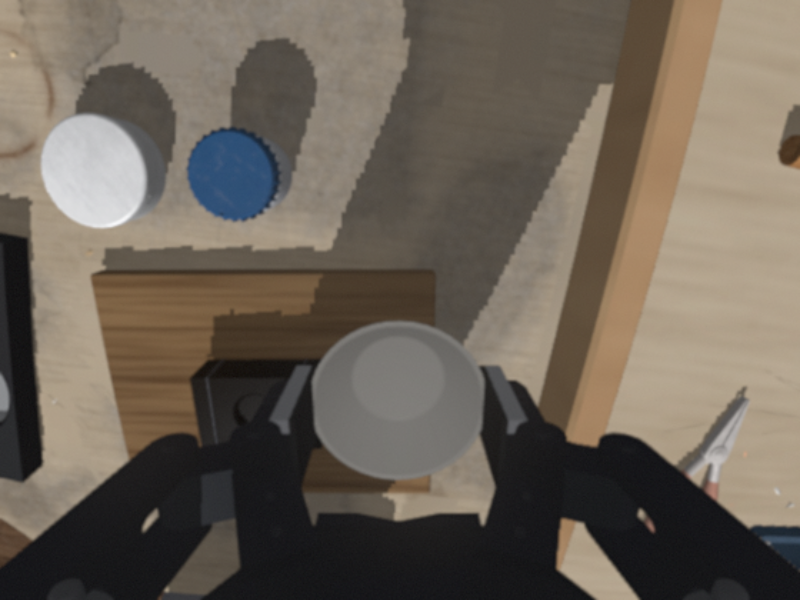

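The dish is held level with its rim centre at (398,400). The tin (100,171) and jar (233,175) stand behind the board's back edge, which runs (94,273)–(436,271).

Run:
```python
from h import *
c=load('w6');k=.7;b=np.array([.502,-.049]);Rb=R.from_euler('z',.132).as_matrix()[:2,:2]
for n,u,v,z in[('tin',99,171,.024),('tinL',41,171,.024),('tinR',153,171,.024),('jar',233,175,.042),('jarT',236,128,.042),('jarB',232,221,.042),('bTL',94,273,.012),('bTR',436,271,.012)]:
    p=p2w(c,u*k,v*k,z)[:2];print(n,np.round(p,4),'board',np.round(Rb.T@(p-b),4))
s=state()
for u,v in((398,321),(398,480),(312,398),(484,398)):
    p=p2w(c,u*k,v*k,.1315);print('rim tool',np.round(R.from_quat(s['eef_rot']).inv().apply(p-s['tool_pos']),4))
```

```text
tin [0.6227 0.0444] board [0.1319 0.0767]
tinL [0.6194 0.0767] board [0.133  0.1091]
tinR [0.6257 0.0155] board [0.1311 0.0476]
jar [ 0.6295 -0.0323] board [ 0.1286 -0.0002]
jarT [ 0.6506 -0.0328] board [ 0.1494 -0.0035]
jarB [ 0.608  -0.0326] board [0.1073 0.0023]
bTL [0.5637 0.0581] board [0.0753 0.098 ]
bTR [ 0.5897 -0.1365] board [ 0.0755 -0.0983]
rim tool [ 0.028  -0.0015 -0.0089]
rim tool [-0.0285 -0.0014 -0.0089]
rim tool [ 0.0024 -0.0284 -0.0089]
rim tool [ 0.0024  0.0255 -0.0088]
```

```bash
python3 -m creep '0.018 0 0.02 0 0 0 -1; 0.018 0 0.02 0 0 0 -1; 0.018 0 0.02 0 0 0 -1; 0.018 0.002 0.02 0 0 0 -1; 0 0 0.01 0 0 0 -1; 0 0 0.005 0 0 0 -1; 0 0 0 0 0 0 -1;0 0 0 0 0 0 -1;0 0 0 0 0 0 -1'; python3 -c "
from h import *
need(.643,-.111,.015,7.5)"
```

```text
time: 24.4
tool_pos: [0.6434, -0.1099, 0.0286]
eef_rot: [0.998, 0.066, 0.001, 0.0]
force: [-0.1, -1.0, -0.2]
grip_width: 0.633
yaw 7.52 rot [ 0.001 -0.001  0.   ] shift [-0.0005  0.0011  0.0136] t 24.4 F [-0.1 -1.  -0.2] w 0.633
```

```bash
python3 -m creep '0 0.001 0.007 0 0 0 -1; 0 0 0.004 0 0 0 -1; 0 0 0.001 0 0 0 -1; 0 0 0.001 0 0 0 -1; 0 0 0 0 0 0 -1; 0 0 0 0 0 0 0.6; 0 0 0 0 0 0 0.6; 0 0 0 0 0 0 0.6; 0 0 0 0 0 0 0.6'; python3 -m creep '0 0 -0.01 0 0 0 0.6; 0 0 -0.03 0 0 0 0.6; 0 0 -0.04 0 0 0 0.6; -0.02 0 -0.03 0 0 0 1; -0.03 0 -0.02 0 0 0 1; 0 0 0 0 0 0 1; 0 0 0 0 0 0 1'; python3 -c "
from h import *
need(.45,-.335,.15,0)"
```

```text
time: 25.3
tool_pos: [0.6433, -0.1104, 0.0143]
eef_rot: [0.998, 0.066, -0.0, -0.0]
force: [0.1, 0.1, -0.1]
grip_width: 0.798
time: 26.0
tool_pos: [0.594, -0.1175, 0.1457]
eef_rot: [0.998, 0.066, 0.001, 0.0]
force: [0.4, 0.2, -1.2]
grip_width: 0.997
yaw 7.52 rot [ 0.001 -0.002  0.131] shift [-0.144   0.2175 -0.0043] t 26.0 F [ 0.4  0.2 -1.2] w 0.997
```

```bash
python3 -m creep '-0.024 0.03 0 0 0 0.144 1; -0.022 0.036 0 0 0 0.144 1; -0.02 0.045 0 0 0 0 1; -0.02 0.045 0 0 0 0 0.45; -0.02 0.045 0 0 0 0 0.45;  -0.02 0.02 0 0 0 0 0.45; 0 0 0 0 0 0 0.45; 0 0 0 0 0 0 0.45; 0 0 0 0 0 0 0.45'; python3 -c "
from h import *
need(.450,-.339,.009,-9)
grab('wrist','w7')
a=cv2.imread('pics/w7.png'); cv2.imwrite('pics/w7b.png',cv2.resize(a,(800,600)))"
```

```text
time: 26.9
tool_pos: [0.4498, -0.325, 0.1441]
eef_rot: [0.997, -0.077, 0.0, -0.001]
force: [-0.3, 0.1, 0.2]
grip_width: 0.726
yaw -8.81 rot [-0.001 -0.     0.003] shift [0.0024 0.0138 0.1351] t 26.9 F [-0.3  0.1  0.2] w 0.726
```

View pics/w7b.png

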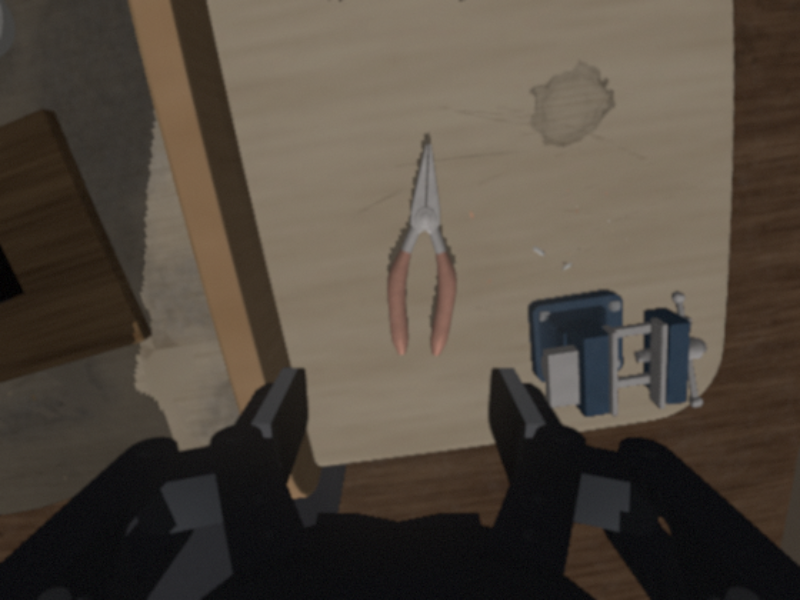

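The pliers' tip is at (427,134), the handle ends at (403,354) and (437,354), and the widest span is (388,290)–(457,288). The vise is at (580,350).

Run:
```python
from h import *
c=load('w7');k=.7
P={n:p2w(c,u*k,v*k,.010)[:2] for n,u,v in[('tip',427,134),('e1',402,354),('e2',437,354),('w1',388,290),('w2',457,286),('piv',426,220)]}
for n in P:print(n,np.round(P[n],4))
e=(P['e1']+P['e2'])/2;d=P['tip']-e;a=np.arctan2(d[1],d[0]);print('len',np.linalg.norm(d),'yaw',np.degrees(a),'width',np.linalg.norm(P['w1']-P['w2']))
o=P['tip']-.065*np.array([np.cos(a),np.sin(a)]);g=o-.019*np.array([np.cos(a),np.sin(a)])
m=(P['w1']+P['w2'])/2;print('origin',o,'grip',g,'wmid',m)
print('vise left',p2w(c,530*k,300*k,.01),p2w(c,545*k,380*k,.03))
need(*g,.009,np.degrees(a))
```

```text
tip [ 0.5357 -0.3537]
e1 [ 0.4049 -0.3197]
e2 [ 0.4015 -0.342 ]
w1 [ 0.4487 -0.3175]
w2 [ 0.4447 -0.36  ]
piv [ 0.4877 -0.3465]
len 0.13444061036743948 yaw -9.77546813944081 width 0.04271192466326312
origin [ 0.47162553 -0.34263997] grip [ 0.4529014  -0.33941401] wmid [ 0.44670827 -0.33875281]
vise left [ 0.4288307  -0.40433389  0.01      ] [ 0.38282826 -0.40510016  0.03      ]
yaw -8.79 rot [-0.001 -0.     0.017] shift [0.0055 0.0138 0.1352] t 26.95 F [ 0.6  0.4 -0. ] w 0.723
```

```bash
python3 -m creep '0.0044 0.0138 0.02 0 0 0.012 0.45; 0 0 0.03 0 0 0 0.45; 0 0 0.035 0 0 0 0.45; 0 0 0.03 0 0 0 0.45; 0 0 0.019 0 0 0 0.45; 0 0 0 0 0 0 0.45; 0 0 0 0 0 0 -1; 0 0 0 0 0 0 -1;0 0 0 0 0 0 -1; 0 0 0 0 0 0 -1; 0 0 0 0 0 0 -1' 40; python3 -m creep '0 0 -0.02 0 0 0 -1; 0 0 -0.04 0 0 0 -1;0 0 -0.04 0 0 0 -1;0 0 -0.03 0 0 0 -1;0 0 0 0 0 0 -1;0 0 0 0 0 0 -1'; python3 -c "
from h import *
need(.45,.17,.14,-3.2)"
```

```text
time: 28.05
tool_pos: [0.4514, -0.341, 0.0115]
eef_rot: [0.996, -0.084, 0.001, 0.0]
force: [0.8, 1.1, 5.1]
grip_width: 0.478
time: 28.65
tool_pos: [0.4504, -0.3409, 0.1409]
eef_rot: [0.996, -0.084, 0.0, 0.0]
force: [0.4, 0.2, -1.2]
grip_width: 0.48
yaw -9.66 rot [ 0.001 -0.001 -0.113] shift [-0.0289 -0.5101  0.0009] t 28.65 F [ 0.4  0.2 -1.2] w 0.48
```

```bash
python3 -m creep '0 0 0 0 0 -0.113 -1; 0 -0.05 0 0 0 0 -1; 0 -0.05 0 0 0 0 -1; 0 -0.05 0 0 0 0 -1; 0 -0.05 0 0 0 0 -1; 0 -0.05 0 0 0 0 -1; 0 -0.05 0 0 0 0 -1; 0 -0.05 0 0 0 0 -1; 0 -0.05 0 0 0 0 -1; 0 -0.05 0 0 0 0 -1; 0 -0.05 0 0 0 0 -1; 0 0 0 0 0 0 -1'; python3 -m creep '0 0 0 0 0 0 -1; 0 0 0 0 0 0 -1'; python3 -c "
from h import *
need(.48,.17,.14,-3.2)
grab('wrist','w8')
a=cv2.imread('pics/w8.png'); cv2.imwrite('pics/w8b.png',cv2.resize(a,(800,600)))"
```

```text
time: 29.85
tool_pos: [0.4767, 0.1669, 0.1397]
eef_rot: [1.0, -0.022, -0.001, -0.002]
force: [-0.1, -0.3, -1.2]
grip_width: 0.475
time: 30.05
tool_pos: [0.4773, 0.1569, 0.1392]
eef_rot: [1.0, -0.028, -0.001, 0.001]
force: [-0.4, -1.0, -1.2]
grip_width: 0.474
yaw -3.23 rot [ 0.002  0.003 -0.001] shift [ 0.002  -0.0132 -0.0008] t 30.05 F [-0.4 -1.  -1.2] w 0.474
```

View pics/w8b.png

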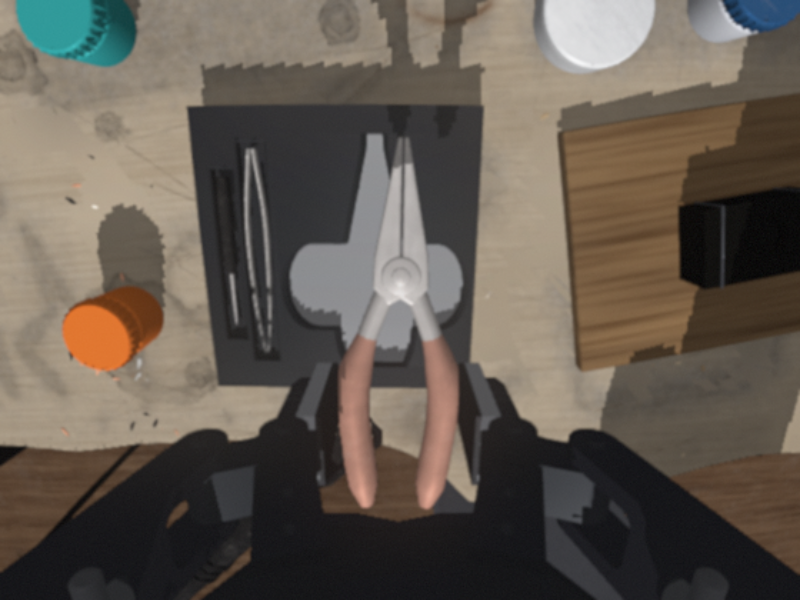

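The foam fits square at (189,107), (482,106), (468,387) and (218,384), with the pocket tip at (375,133). The pliers are held straight, with tip (403,137), pivot (401,277) and handle ends (366,507) and (428,508).

Run:
```python
from h import *
c=load('w8');k=.7;s=state();A=R.from_quat(s['eef_rot']);tp=s['tool_pos']
x,r=fitrect(c,[(.0825,.08),(.0825,-.078),(-.0825,-.078),(-.0825,.08)],np.array([(189,107),(482,106),(468,387),(218,384)])*k,.02,[.5,.19,-.05]);print('foam',np.round(x,4),r)
Rf=R.from_euler('z',x[2]).as_matrix()[:2,:2];pk=x[:2]+Rf@[0,-.02];print('pocket',np.round(pk,4))
for n,u,v,z in[('tip',375,133,.012),('tail mid',390,362,.012),('nL',290,275,.02),('nR',462,275,.02)]:
    p=p2w(c,u*k,v*k,z)[:2];print(n,np.round(p,4),'rel pocket',np.round(Rf.T@(p-pk),4))
for zz in(-.0015,-.0055,-.0095):
  T={n:A.inv().apply(p2w(c,u*k,v*k,tp[2]+zz)-tp) for n,u,v in[('tip',403,137),('e1',366,507),('e2',428,508),('piv',401,277)]}
  e=(T['e1']+T['e2'])/2;d=T['tip']-e;print(zz,{n:np.round(T[n][:2],4).tolist() for n in T},'len',round(np.linalg.norm(d[:2]),4),'ang(tool)',np.degrees(np.arctan2(d[1],d[0])),'mid',((T['tip']+e)/2)[:2])
```

```text
foam [ 0.4998  0.19   -0.0623] [[-1.7, -1.0], [1.5, -0.4], [0.1, 0.8], [0.0, 1.3]]
pocket [0.4986 0.17  ]
tip [0.5669 0.1656] rel pocket [ 0.0685 -0.0001]
tail mid [0.4297 0.1656] rel pocket [-0.0684 -0.0087]
nL [0.4915 0.2199] rel pocket [-0.0102  0.0494]
nR [0.4859 0.1203] rel pocket [-0.0095 -0.0504]
-0.0015 {'tip': [0.0795, -0.0004], 'e1': [-0.0496, -0.0134], 'e2': [-0.05, 0.0097], 'piv': [0.0383, -0.0008]} len 0.1293 ang(tool) 0.634842325029224 mid [ 0.01486589 -0.0011161 ]
-0.0055 {'tip': [0.0798, -0.0004], 'e1': [-0.0532, -0.0137], 'e2': [-0.0536, 0.0101], 'piv': [0.0374, -0.0008]} len 0.1332 ang(tool) 0.6348423250292158 mid [ 0.01319226 -0.00109305]
-0.0095 {'tip': [0.08, -0.0003], 'e1': [-0.0567, -0.0141], 'e2': [-0.0572, 0.0104], 'piv': [0.0364, -0.0007]} len 0.137 ang(tool) 0.6348423250292241 mid [ 0.01151863 -0.00106999]
```

```bash
python3 -m creep '0.004 -0.0065 0.02 0 0 -0.003 -1; 0.004 -0.0065 0.03 0 0 0 -1; 0 0 0.03 0 0 0 -1; 0 0 0.008 0 0 0 -1; 0 0 0 0 0 0 -1; 0 0 0 0 0 0 -1; 0 0 0 0 0 0 -1'; python3 -c "
from h import *
need(.4841,.1697,.0235,-3.0)"
```

```text
time: 30.8
tool_pos: [0.4878, 0.1711, 0.0538]
eef_rot: [1.0, -0.026, 0.001, -0.0]
force: [-0.5, 1.1, -0.6]
grip_width: 0.473
yaw -3.03 rot [-0.001 -0.002 -0.001] shift [-0.0036  0.0016  0.0303] t 30.8 F [-0.5  1.1 -0.6] w 0.473
```

```bash
python3 -m creep '-0.0032 0.0014 0.008 0 0 0 -1; 0 0 0 0 0 0 -1; 0 0 0 0 0 0 -1'; for i in 1 2 3; do python3 -m creep '0 0 0 0 0 0 -1' >/dev/null; python3 -c "
from h import *
need(.4841,.1697,.0235,-3.0)"; done
```

```text
time: 31.1
tool_pos: [0.4833, 0.1697, 0.0445]
eef_rot: [1.0, -0.026, -0.0, 0.0]
force: [-0.5, -0.7, -0.3]
grip_width: 0.477
yaw -2.98 rot [-0. -0.  0.] shift [0.0005 0.0002 0.0211] t 31.2 F [ 0.4 -0.3 -1.4] w 0.477
yaw -2.99 rot [-0. -0.  0.] shift [0.0004 0.0003 0.0211] t 31.3 F [-0.6  0.  -0.7] w 0.474
yaw -2.99 rot [-0. -0.  0.] shift [0.0005 0.0002 0.0211] t 31.4 F [ 0.3 -0.5 -1. ] w 0.475
```

```bash
python3 -m creep '0.0005 0 0.006 0 0 0 -1; 0 0 0.004 0 0 0 -1; 0 0 0.003 0 0 0 -1; 0 0 0 0 0 0 -1; 0 0 0 0 0 0 -1'; python3 -m creep '0 0 0.002 0 0 0 -1; 0 0 0.002 0 0 0 -1; 0 0 0 0 0 0 -1; 0 0 0 0 0 0 -1';python3 -m creep '0 0 0.002 0 0 0 -1; 0 0 0.001 0 0 0 -1; 0 0 0 0 0 0 -1; 0 0 0 0 0 0 -1'
```

```text
time: 31.9
tool_pos: [0.4839, 0.1699, 0.0313]
eef_rot: [1.0, -0.026, -0.0, 0.0]
force: [-0.1, -0.4, -1.6]
grip_width: 0.48
time: 32.3
tool_pos: [0.484, 0.1698, 0.0274]
eef_rot: [1.0, -0.026, -0.0, 0.0]
force: [-0.8, 0.7, -0.8]
grip_width: 0.47
time: 32.7
tool_pos: [0.484, 0.1698, 0.0244]
eef_rot: [1.0, -0.026, -0.0, 0.0]
force: [0.0, -0.2, -1.6]
grip_width: 0.477
```

```bash
python3 -m creep '0 0 0.001 0 0 0 -1; 0 0 0.001 0 0 0 -1; 0 0 0 0 0 0 -1; 0 0 0 0 0 0 -1'; python3 -m creep '0 0 0.001 0 0 0 -1; 0 0 0.001 0 0 0 -1; 0 0 0 0 0 0 -1; 0 0 0 0 0 0 -1'
```

```text
time: 33.1
tool_pos: [0.4842, 0.1699, 0.0234]
eef_rot: [1.0, -0.026, 0.0, 0.0]
force: [-2.9, -1.2, 11.1]
grip_width: 0.476
time: 33.5
tool_pos: [0.4842, 0.17, 0.023]
eef_rot: [1.0, -0.026, 0.001, 0.001]
force: [-9.0, -5.7, 33.3]
grip_width: 0.478
```

```bash
python3 -m creep '0 0 -0.001 0 0 0 -1; 0 0 0 0 0 0 0.4; 0 0 0 0 0 0 0.4; 0 0 0 0 0 0 0.4; 0 0 0 0 0 0 0.4; 0 0 -0.01 0 0 0 0.4; 0 0 -0.03 0 0 0 0.4; 0 0 -0.04 0 0 0 0.4; 0 0 -0.04 0 0 0 0.4; 0 0 0 0 0 0 0.4; 0 0 0 0 0 0 0.4'; python3 -c "
from h import *
grab('wrist','w9')
a=cv2.imread('pics/w9.png'); cv2.imwrite('pics/w9b.png',cv2.resize(a,(800,600)))"
```

```text
time: 34.6
tool_pos: [0.4847, 0.17, 0.1428]
eef_rot: [1.0, -0.026, 0.001, -0.0]
force: [0.1, -0.2, -0.1]
grip_width: 0.7
```

View pics/w9b.png

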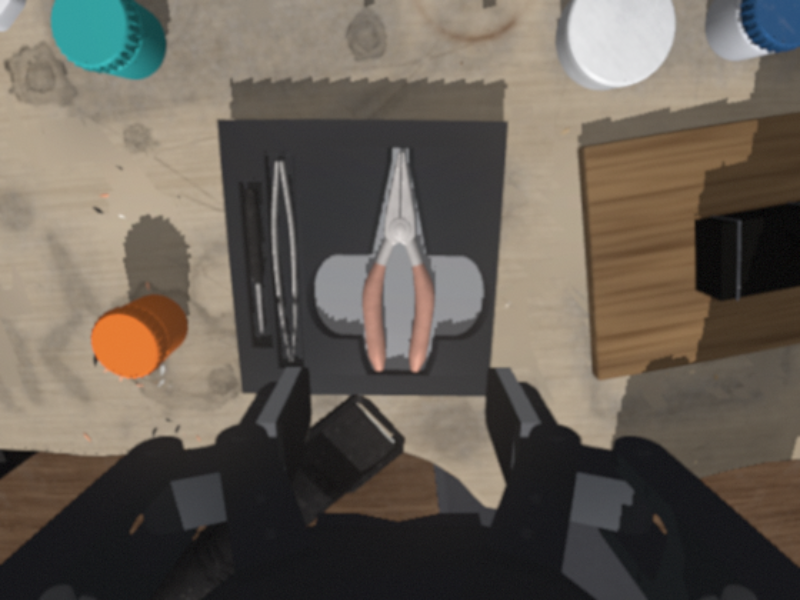

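The pliers lie in the pocket, with jaws at (400,150) and handles at (400,370). I'll press with shut fingers to confirm they are fully home.

```bash
python3 -m creep '0.010 0 0.03 0 0 0 -1; 0 0 0.03 0 0 0 -1; 0 0 0.02 0 0 0 -1; 0 0 0.01 0 0 0 -1; 0 0 0 0 0 0 -1; 0 0 0 0 0 0 -1;0 0 0 0 0 0 -1;0 0 0 0 0 0 -1;0 0 0 0 0 0 -1'; python3 -m creep '0 0 0.01 0 0 0 -1; 0 0 0.004 0 0 0 -1; 0 0 0.001 0 0 0 -1; 0 0 0.001 0 0 0 -1; 0 0 0 0 0 0 -1'; python3 -m creep '0 0 0.001 0 0 0 -1; 0 0 0.001 0 0 0 -1; 0 0 0 0 0 0 -1'
```

```text
time: 35.55
tool_pos: [0.4945, 0.1694, 0.0522]
eef_rot: [1.0, -0.026, 0.001, -0.0]
force: [0.1, -0.3, 0.3]
grip_width: 0.002
time: 36.05
tool_pos: [0.494, 0.1694, 0.0353]
eef_rot: [1.0, -0.026, -0.0, 0.0]
force: [-0.0, -0.4, 0.1]
grip_width: 0.003
time: 36.35
tool_pos: [0.494, 0.1693, 0.0334]
eef_rot: [1.0, -0.026, -0.0, 0.0]
force: [-0.1, -0.2, 0.5]
grip_width: -0.001
```

```bash
python3 -m creep '0 0 0.001 0 0 0 -1; 0 0 0 0 0 0 -1; 0 0 0 0 0 0 -1';python3 -m creep '0 0 0.001 0 0 0 -1; 0 0 0 0 0 0 -1; 0 0 0 0 0 0 -1'
```

```text
time: 36.65
tool_pos: [0.494, 0.1693, 0.0325]
eef_rot: [1.0, -0.026, 0.0, 0.0]
force: [-0.5, -0.6, -0.5]
grip_width: 0.002
time: 36.95
tool_pos: [0.494, 0.1693, 0.0314]
eef_rot: [1.0, -0.026, -0.0, 0.0]
force: [0.1, 0.6, 0.5]
grip_width: 0.004
```

```bash
python3 -m creep '0 0 0.001 0 0 0 -1; 0 0 0 0 0 0 -1; 0 0 0 0 0 0 -1';python3 -m creep '0 0 0.001 0 0 0 -1; 0 0 0 0 0 0 -1; 0 0 0 0 0 0 -1'
```

```text
time: 37.25
tool_pos: [0.494, 0.1693, 0.0304]
eef_rot: [1.0, -0.026, -0.0, 0.0]
force: [0.3, 0.5, -0.2]
grip_width: -0.001
time: 37.55
tool_pos: [0.494, 0.1693, 0.0294]
eef_rot: [1.0, -0.026, -0.0, 0.0]
force: [-0.1, 0.1, -0.2]
grip_width: 0.004
```

Still no contact, so the tips are probably between the handles. I'll press on the solid pivot instead.

```bash
python3 -m creep '0 0 -0.012 0 0 0 -1; 0.013 0 0 0 0 0 -1; 0.013 0 0 0 0 0 -1; 0 0 0.006 0 0 0 -1; 0 0 0.002 0 0 0 -1; 0 0 0 0 0 0 -1; 0 0 0 0 0 0 -1'; for i in 1 2; do python3 -m creep '0 0 0.001 0 0 0 -1; 0 0 0 0 0 0 -1; 0 0 0 0 0 0 -1' | sed -n '2p;4p'; done
```

```text
time: 38.25
tool_pos: [0.5193, 0.1679, 0.033]
eef_rot: [1.0, -0.026, -0.001, 0.0]
force: [-0.2, -0.2, 0.1]
grip_width: -0.0
tool_pos: [0.5199, 0.168, 0.0325]
force: [0.6, 0.7, 0.4]
tool_pos: [0.52, 0.168, 0.0315]
force: [0.1, 1.1, -0.4]
```

```bash
python3 -m creep '0 0 0.001 0 0 0 -1; 0 0 0 0 0 0 -1; 0 0 0 0 0 0 -1' | sed -n '2p;4p'; python3 -m creep '0 0 0.001 0 0 0 -1; 0 0 0 0 0 0 -1; 0 0 0 0 0 0 -1' | sed -n '2p;4p'; python3 -m creep '0 0 0.001 0 0 0 -1; 0 0 0 0 0 0 -1; 0 0 0 0 0 0 -1' | sed -n '2p;4p'
```

```text
tool_pos: [0.5199, 0.1679, 0.0304]
force: [-0.0, 0.4, 0.1]
tool_pos: [0.52, 0.168, 0.0294]
force: [0.1, 0.9, -0.6]
tool_pos: [0.5201, 0.168, 0.0286]
force: [-1.0, -1.2, 2.9]
```

```bash
python3 -m creep '0 0 0.001 0 0 0 -1; 0 0 0 0 0 0 -1; 0 0 0 0 0 0 -1' | sed -n '2p;4p'; python3 -m creep '0 0 0.0005 0 0 0 -1; 0 0 0 0 0 0 -1; 0 0 0 0 0 0 -1' | sed -n '2p;4p'; python3 -m creep '0 0 -0.03 0 0 0 -1; 0 0 -0.04 0 0 0 -1;-0.02 0 -0.04 0 0 0 -1; -0.03 0.05 -0.04 0 0 0 -1; 0 0.05 -0.04 0 0 0 -1; 0 0.05 -0.02 0 0 0 -1; 0 0.05 0 0 0 0 -1; 0 0 0 0 0 0 -1; 0 0 0 0 0 0 -1; 0 0 0 0 0 0 -1'; python3 -c "
from h import *
grab('wrist','w10'); grab('top','t10')
a=cv2.imread('pics/w10.png'); cv2.imwrite('pics/w10b.png',cv2.resize(a,(800,600)))"
```

```text
tool_pos: [0.5202, 0.1681, 0.0284]
force: [-2.5, -0.7, 12.4]
tool_pos: [0.5202, 0.1681, 0.0283]
force: [-4.5, -1.6, 16.3]
time: 41.35
tool_pos: [0.4698, 0.0007, 0.2148]
eef_rot: [1.0, -0.025, -0.0, -0.0]
force: [1.5, -0.4, -0.3]
grip_width: 0.004
```

View pics/w10b.png

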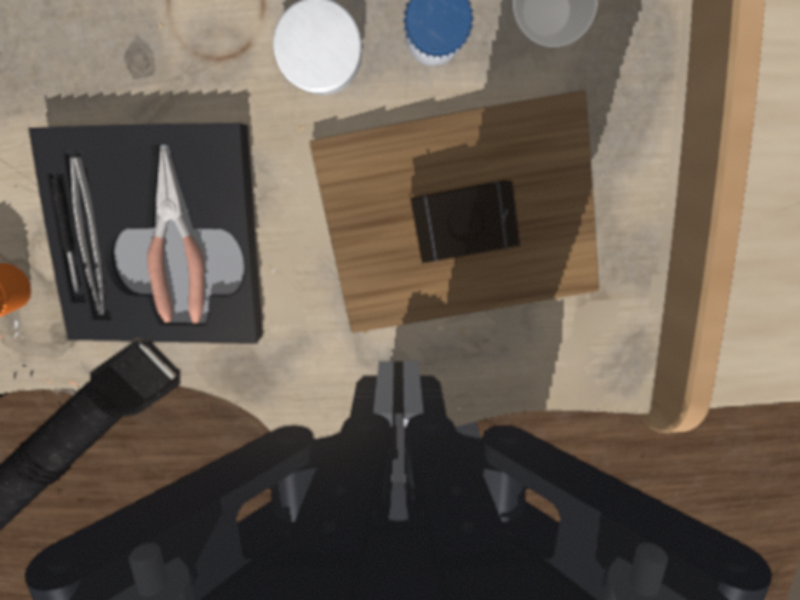

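The final view shows the charcoal centred on the board at (467,222), the tin (317,45), jar (438,22) and dish (555,5) in a row, and the pliers in the pocket.

Run:
```python
from h import *
c=load('w10');k=.7
B=[(.075,.1),(.075,-.1),(-.075,-.1),(-.075,.1)]
x,r=fitrect(c,B,np.array([(312,142),(584,91),(600,290),(352,332)])*k,.012,[.5,-.05,.13]);print('board',np.round(x,4),r)
h=[(.0225,.035),(.0225,-.035),(-.0225,-.035),(-.0225,.035)]
y,r=fitrect(c,h,np.array([(413,197),(512,181),(520,246),(423,262)])*k,.037,[.5,-.05,.13]);print('charcoal',np.round(y,4),r)
Rb=R.from_euler('z',x[2]).as_matrix()[:2,:2]
print('charcoal in board',Rb.T@(y[:2]-x[:2]),np.degrees(y[2]-x[2]))
for n,u,v,z in[('tinL',274,45,.024),('tinR',361,45,.024),('tinB',317,92,.024),('jarL',405,20,.042),('jarR',473,20,.042),('jarB',438,56,.042),('dishL',513,6,.024),('dishR',598,6,.024),('dishB',555,47,.024)]:
    print(n,np.round(Rb.T@(p2w(c,u*k,v*k,z)[:2]-x[:2]),4))
```

```text
board [ 0.5009 -0.0475  0.1313] [[-2.5, -0.8], [2.3, -1.2], [0.4, 1.1], [-0.1, 1.8]]
charcoal [ 0.5019 -0.0473  0.1193] [[-0.8, 0.6], [1.4, -0.2], [0.2, -0.2], [-0.7, -0.1]]
charcoal in board [9.60146573e-04 6.55761906e-05] -0.6889667562108989
tinL [0.1379 0.1067]
tinR [0.1268 0.0503]
tinB [0.1037 0.0851]
jarL [0.1314 0.0203]
jarR [ 0.1242 -0.0208]
jarB [0.1075 0.0037]
dishL [ 0.1329 -0.0514]
dishR [ 0.1245 -0.107 ]
dishB [ 0.1038 -0.0759]
```

```bash
python3 -c "
from station import close_job,state
print(state()['time'],close_job())"
```

```text
the job is handed in; nothing more can be done
41.45 None
```

The job is done and handed in at 41 s on the robot's clock (limit 136 s). I did the pieces in the order asked: charcoal, jar, tin, dish, pliers.

**Last checks, from the final wrist picture:**
- **Charcoal:** it lies within 1 mm of the board's middle, with its long side under 1° off the board's.
- **Row behind the board:** the tin, jar and dish stand upright, about 29–30 mm apart and about 29–31 mm behind the back edge. A view before the dish was set put the tin–jar gap at 27–28 mm, so that one may be slightly tight.
- **Pliers:** they met the pocket floor at the expected depth (12 mm above the bench), and I pressed them there with about 33 N. The later picture shows them in the pocket.

**Disagreement:** the confirming press with shut fingers, about 16 N on the pivot, first touched about 3 mm lower than the pliers' nominal top. I took that as the pivot being thinner or the fingers meeting the foam beside it. It shows the pliers are not standing proud, but it did not confirm their exact height.

**Not checked:** the hammer and loupe were never approached, but I took no closing close-up of them.

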